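# Sort stripped computer parts into their trays

### The job

Sort the parts stripped from the old computers: lay each of the two fans flat in a bay of its own in the large two-bay tray, each of the two small finned heatsinks upright, fins up, in a bay of its own in the small two-bay tray, and the power adapter flat in the undivided tray. Set every part gently right down on its tray's floor, without dropping it, and leave the phone and the jar where they are.

Things in the scene. Friction and masses are not known exactly. Their poses are not given: they have to be found in the camera images.
- fan_a: one of two fans: black square computer cooling fan lying flat, 60 x 60 x 25 mm high, round grey seven-bladed rotor seen from above; about 0.07 kg. Origin: centre of its underside; x and y along its sides, z up. Rigid: grip across any two facing sides. The two fans are alike.
- fan_b: the other fan: black square computer cooling fan lying flat, 60 x 60 x 25 mm high, round grey seven-bladed rotor seen from above; about 0.07 kg. Origin: centre of its underside; x and y along its sides, z up. Rigid: grip across any two facing sides. The two fans are alike.
- heatsink_a: one of two heatsinks: small bare-aluminium heatsink, 36 x 36 x 28 mm high, seven upright fins standing on a base plate; about 0.06 kg. Origin: centre of its underside; x along the fins, y across them, z up. Solid to the fingers: grip across any two facing sides. The two heatsinks are alike.
- heatsink_b: the other heatsink: small bare-aluminium heatsink, 36 x 36 x 28 mm high, seven upright fins standing on a base plate; about 0.06 kg. Origin: centre of its underside; x along the fins, y across them, z up. Solid to the fingers: grip across any two facing sides. The two heatsinks are alike.
- adapter: laptop power adapter (no cable): black oblong block with a grey panel on its top, 96 x 44 x 30 mm high, about 0.22 kg. Origin: centre of its underside; x along its length, y across it, z up. Grip across its 44 mm width, near the middle.
- fan_tray: the largest tray, blue, open, fixed to the bench: outside 180 x 92 mm, 12 mm high, walls and floor 4 mm thick, split by one 4 mm wall of the same height into two square bays of 84 x 84 mm inside. Origin: centre of its underside, on the bench; x along its length, z up. The bay centres lie at x = +44 and -44 mm; the bay floor is 4 mm above the bench.
- heatsink_tray: the small two-bay tray, blue, open, fixed to the bench: outside 128 x 66 mm, 12 mm high, walls and floor 4 mm thick, split by one 4 mm wall of the same height into two square bays of 58 x 58 mm inside. Origin: centre of its underside, on the bench; x along its length, z up. The bay centres lie at x = +31 and -31 mm; the bay floor is 4 mm above the bench.
- adapter_tray: the undivided tray with one oblong bay, blue, open, fixed to the bench: outside 132 x 82 mm, 12 mm high, walls and floor 4 mm thick, bay 124 x 74 mm inside. Origin: centre of its underside, on the bench, below the bay's centre; x along its length, z up; the bay floor is 4 mm above the bench.
- phone: bystander: black phone with a grey glass screen, lying flat, loose, 148 x 72 x 9 mm. Origin: centre of its underside, x along its length.
- jar: bystander: small round clear jar with a steel cap, loose, 60 mm diameter, 65 mm high. Origin: centre of its underside, z up.
There are look-alikes about, which are no part of the job. What is shaped like the adapter but blue is not meant.

How it is judged (in metres and radians):
At the end, for the whole second after the job is handed in: Every part rests on its own tray's floor (underside within 3 mm of it, tilt under 0.08 rad), one to a bay, at rest; centres, along and across from the tray's centre, within 60 and 16 mm (fans), 46 and 15 mm (heatsinks), 18 and 19 mm (adapter) (x of fan_a in the frame of fan_tray between -0.06 and 0.06 m and y of fan_a in the frame of fan_tray between -0.016 and 0.016 m and z of each of fan_a, fan_b in the frame of fan_tray below 0.007 m and angle between each of fan_a, fan_b, heatsink_a, heatsink_b, adapter's own z axis and vertical below 0.08 rad and linear speed of each of fan_a, fan_b, heatsink_a, heatsink_b, adapter below 0.02 m/s and x of fan_b in the frame of fan_tray between -0.06 and 0.06 m and y of fan_b in the frame of fan_tray between -0.016 and 0.016 m and x of heatsink_a in the frame of heatsink_tray between -0.046 and 0.046 m and y of heatsink_a in the frame of heatsink_tray between -0.015 and 0.015 m and z of each of heatsink_a, heatsink_b in the frame of heatsink_tray below 0.007 m and x of heatsink_b in the frame of heatsink_tray between -0.046 and 0.046 m and y of heatsink_b in the frame of heatsink_tray between -0.015 and 0.015 m and x of adapter in the frame of adapter_tray between -0.018 and 0.018 m and y of adapter in the frame of adapter_tray between -0.019 and 0.019 m and z of adapter in the frame of adapter_tray below 0.007 m); the robot touches nothing.
It fails at once if the phone is shifted by more than 20 mm (distance of phone from where it was at the start of the episode above 0.02 m).
It fails at once if the jar is shifted by more than 20 mm (distance of jar from where it was at the start of the episode above 0.02 m).
It fails at once if a part is dropped from more than about 25 mm, or thrown (faster than 0.7 m/s while no finger touches it) ((linear speed of fan_a above 0.7 m/s and contact force between fan_a and the fingers below 0.05 N) or (linear speed of fan_b above 0.7 m/s and contact force between fan_b and the fingers below 0.05 N) or (linear speed of heatsink_a above 0.7 m/s and contact force between heatsink_a and the fingers below 0.05 N) or (linear speed of heatsink_b above 0.7 m/s and contact force between heatsink_b and the fingers below 0.05 N) or (linear speed of adapter above 0.7 m/s and contact force between adapter and the fingers below 0.05 N)).
It also fails if it takes over 122 s, if anything falls off the work surface, if the arm or the gripper's body presses on something with over 40 N, if the wrist force passes 120 N, or if a joint passes its speed limit or range.

### The arm

A 6-joint arm with a two-finger parallel gripper is mounted at the origin on the work surface. World frame = base frame: x ahead of the robot, y to its left, z up, the work surface at z = 0. Lengths are in mm, angles in rad, forces in N, time in s.
With the tool pointing down it reaches from about 275 to 1000 mm from the base axis. Payload 8.4 kg.
Tool frame: the origin (TCP) lies midway between the tips of the shut fingers; the grasp point (between the pads) lies 19 mm behind it; z points along the fingers, y is the line along which they close (so a half turn about z gives the same grasp; the last joint's range is limited). The gripper opens to 85 mm and grips with 20 to 120 N. Pads are 22 mm wide; open, the fingers measure 114 mm over their backs; the gripper's body (76 mm by 85 mm) begins 54 mm behind the grasp point. The pads swing forward as they close: fully open they stand 13 mm farther back than shut.
Start: joints at [-1.308, 0.353, 1.633, -0, 1.155, -0.002], TCP at [163.571, -603.218, 231.281] pointing down, gripper open.
Joint ranges: [-2.63, 2.63], [-0.92, 2.1], [0.06, 2.66], [-1.3, 4.44], [0, 2.69], [-3.02, 3.02]. Speed limits (rad/s): [2.22, 2.22, 2.79, 3.14, 3.14, 3.14].

### API

Orientations are given as [roll, pitch, yaw] about the fixed x, y, z axes, in that order (R = Rz(yaw) Ry(pitch) Rx(roll)).
In Python, from rig import monitor, imaging, r gives the robot as it stands.
- The arm moves only by the tool drive_tool, never from a script. Its argument "plan" is a list of rows, each an object of numbers: "x", "y", "z": the shift along the tool's x, y, z in units of 50 mm (1.0 is 50 mm); "ax", "ay", "az": the turn, a rotation vector about the tool's x, y, z in units of 6 degrees (1.0 is 6 degrees); "hand": the finger opening in mm, from 0 to 85.4. In form: [{"x": .., "y": .., "z": .., "ax": .., "ay": .., "az": .., "hand": ..}, ...]. A call has 1 to 8 rows; each row is the pose to reach, as a shift and turn from the pose commanded when the call began, along the tool's axes at that moment; what a row does not reach only later rows make up. A row lasts 1/10 s, in which the tool goes at most 50 mm and 8.59 degrees, less where a joint would pass 70% of its speed; a pose out of reach is approached as far as the arm can. A call with a gripper value outside its range is refused whole. The fingers move at their own pace and stop on an object; "grip_force" is the grip in N (left out, the last holds). Time passes only in rows, so rows that repeat a pose let the fingers close. It gives the time, the measured TCP pose, the force, the opening and the grip force at its end, in the units of the state.
- monitor.sense(): the state, without advancing time (a new reading comes with each control period).
- imaging.grab_frame(name): name is "side" or "top"; returns the picture (400x640x3 uint8, red, green, blue); there is no depth.
- imaging.camera_info(name): a dict with "mtx" (3x3 intrinsics, pixels), "dist" ([k1, k2, p1, p2, k3] as OpenCV has them; the pictures are not rectified), "R" (3x3) and "t" (3): a world point X has camera coordinates R X + t. Camera axes: x right, y down, z forward; pixel columns grow to the right and rows downward; lengths in mm; the calibration is good to about 2 mm. A picture is of the moment at which its call begins. camera_info takes no time and is no camera call.
- r.sign_off(): hands the job in; it is judged then, once.
The state is a dict: "clock": time; "qpos": joint angles; "qvel": joint speeds; "joint_efforts": joint torques, N m; "eef_pos": TCP position; "tcp_rot": TCP orientation; "contact_force": force on the tool from outside, world axes, zero at the start; "wrist_torque": the same for the moment, N m; "opening": opening from 0.0 (shut) to 1.0 (fully open); "grasp_force": force on a finger pad.
Only numpy, scipy, OpenCV 4.12 (cv2) and the standard library are available. Lean on these libraries where they do the work, as an engineer would, in place of code of your own. Each camera call takes 0.05 s, during which the arm holds its last target. There are 200 camera calls.

## Working session

There is one attempt and no reset: what is moved stays moved. The work goes in short steps, Python scripts to look and compute and a tool call to move; the robot and the scene stay as the last step left them, time stands still between calls to the robot, and variables do not carry over. Pictures are saved under pics/ and viewed, at most 14 in all, crops included, and the job is handed in when it is done.

Besides the shell and the picture viewer there is one more tool, called in YAML: its name, and indented under it one key for each argument. drive_tool: Moves the arm, as the interface text tells. Its arguments: {"type":"object","properties":{"plan":{"type":"array","items":{"type":"object","properties":{"x":{"type":"number"},"y":{"type":"number"},"z":{"type":"number"},"ax":{"type":"number"},"ay":{"type":"number"},"az":{"type":"number"},"hand":{"type":"number"}}}},"grip_force":{"type":"number"}},"required":["plan"]}

```bash
mkdir -p pics
python3 - <<'E'
from rig import monitor, imaging, r
import cv2
for n in("top","side"):
    cv2.imwrite(f"pics/{n}0.png",imaging.grab_frame(n)[:,:,::-1])
    c=imaging.camera_info(n);print(n,c)
print(monitor.sense())
E
```

```text
top {'mtx': array([[424.94507979,   0.        , 323.38639656],
       [  0.        , 424.94507979, 196.08062577],
       [  0.        ,   0.        ,   1.        ]]), 'dist': array([-0.10635325,  0.        ,  0.        ,  0.        ,  0.        ]), 'R': array([[ 0.00847381, -0.9999444 ,  0.00627556],
       [-0.99888995, -0.00875535, -0.04628397],
       [ 0.04633634, -0.00587639, -0.99890861]]), 't': array([  14.18154953,  577.83715738, 1164.7405524 ])}
side {'mtx': array([[476.43189353,   0.        , 309.53808781],
       [  0.        , 476.43189353, 200.59321835],
       [  0.        ,   0.        ,   1.        ]]), 'dist': array([-0.02848148,  0.        ,  0.        ,  0.        ,  0.        ]), 'R': array([[ 0.98377163, -0.17924369, -0.00806743],
       [-0.13962294, -0.73652649, -0.6618415 ],
       [ 0.11268903,  0.65222728, -0.74960039]]), 't': array([-569.97992114,  119.7499214 , 1075.2196977 ])}
{'clock': 0.1, 'qpos': array([-1.30837839e+00,  3.53603681e-01,  1.63405216e+00,  5.68499659e-06,
        1.15520261e+00, -2.40899694e-03]), 'qvel': array([ 1.06571064e-03, -1.11707048e-03, -3.14392023e-03, -3.00990342e-04,
       -1.48202113e-03,  9.54039908e-05]), 'joint_efforts': array([ 1.37327595e-03, -6.06355476e+01, -3.42817640e+01,  1.41393512e-04,
        3.92085043e-03, -5.36505786e-05]), 'eef_pos': array([ 163.47484305, -602.80132568,  230.62452355]), 'tcp_rot': array([-3.14032687e+00, -8.24744696e-06,  2.64824627e-01]), 'contact_force': array([ 0.12015018, -0.28564263,  0.20774048]), 'wrist_torque': array([ 0.00583048, -0.07681288, -0.02297433]), 'grasp_force': 0.0, 'opening': 1.0039937548298283}
```

View pics/top0.png

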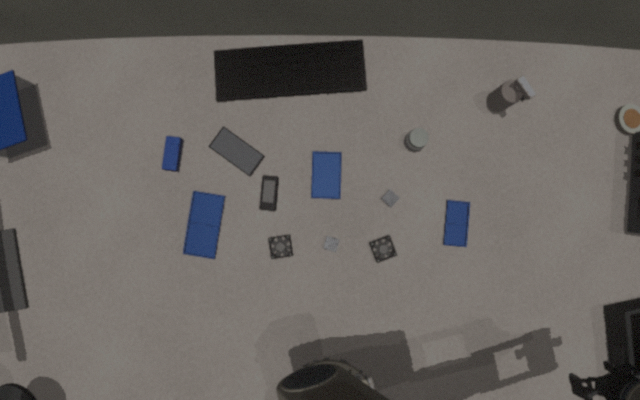

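View pics/side0.png

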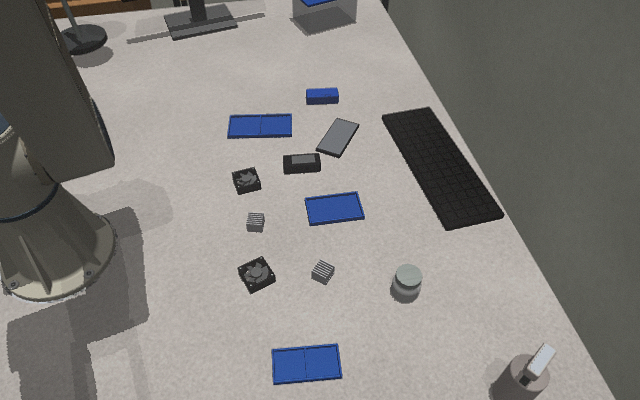

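The top view shows fans at (281,246) and (383,249), heatsinks at (390,198) and (331,243), and the adapter at (269,193). The trays are at (204,225) for fans, (326,175) for the adapter and (456,223) for heatsinks. The phone is at (237,150), the jar at (415,140) and the blue decoy at (173,153). The side view agrees, and the heatsink fins are visible there.

```bash
cat > h.py <<'E'
import numpy as np, cv2
from rig import monitor, imaging, r
def cast(cam,px,z):
    c=imaging.camera_info(cam)
    p=cv2.undistortPoints(np.asarray(px,np.float64).reshape(-1,1,2),c["mtx"],np.asarray(c["dist"],float)).reshape(-1,2)
    d=np.c_[p,np.ones(len(p))]@c["R"]; o=-c["R"].T@c["t"]
    return (o+d*((z-o[2])/d[:,2])[:,None])[:,:2]
def masks(im):
    hsv=cv2.cvtColor(im,cv2.COLOR_RGB2HSV); i=im.astype(int)
    blue=(i[:,:,2]-i[:,:,0]>40)
    dark=(hsv[:,:,2]<75)&~blue
    lab=cv2.cvtColor(im,cv2.COLOR_RGB2LAB).astype(int)
    bg=cv2.medianBlur(im,61); lb=cv2.cvtColor(bg,cv2.COLOR_RGB2LAB).astype(int)
    dif=(np.abs(lab-lb)*[1,2,3]).sum(2)>22
    return dict(blue=blue,dark=dark,dif=dif)
def rect(cam,mask,seed,z,win=35):
    m=mask.astype(np.uint8)*255
    m=cv2.morphologyEx(m,cv2.MORPH_CLOSE,np.ones((3,3)))
    n,l,s,c=cv2.connectedComponentsWithStats(m)
    k=[j for j in range(1,n) if 25<s[j,4]<6000]
    j=min(k,key=lambda j:np.hypot(*(c[j]-seed)))
    cs,_=cv2.findContours((l==j).astype(np.uint8),cv2.RETR_EXTERNAL,cv2.CHAIN_APPROX_NONE)
    w=cast(cam,max(cs,key=len).reshape(-1,2),z).astype(np.float32)
    (cx,cy),(a,b),t=cv2.minAreaRect(w)
    if a<b:a,b,t=b,a,t+90
    return np.round([cx,cy,a,b,(t+90)%180-90],1)
def rel(x,y,z,yaw=None):   # row numbers to reach the target; yaw in deg, tool x heading
    s=monitor.sense(); p=s["eef_pos"]; R=cv2.Rodrigues(np.zeros(3))[0]
    from scipy.spatial.transform import Rotation as Q
    q=Q.from_euler("xyz",s["tcp_rot"]); sh=q.inv().apply(np.array([x,y,z])-p)/50
    y0=np.degrees(s["tcp_rot"][2]); yaw=y0 if yaw is None else yaw
    tv=np.degrees((q.inv()*Q.from_euler("xyz",[np.pi,0,np.radians(yaw)])).as_rotvec())/6
    print("shift",sh.round(2),"turn",tv.round(2),"pos",p.round(1),"yaw",round(y0,1),"t",s["clock"])
E
python3 - <<'E'
from h import *
im=imaging.grab_frame("top");m=masks(im)
for n,k,sd,z in [("fanA","dark",(281,246),25),("fanB","dark",(383,249),25),("hsA","dif",(390,198),28),("hsB","dif",(331,243),28),("adapter","dark",(269,193),30),("fanT","blue",(204,225),12),("adT","blue",(326,175),12),("hsT","blue",(456,223),12),("phone","dif",(237,150),9),("jar","dif",(415,140),65)]:
    print(n,rect("top",m[k],sd,z))
ms=masks(imaging.grab_frame("side"))
for n,k,sd,z in [("fanA","dark",(246,180),25),("fanB","dark",(256,274),25),("hsA","dif",(322,271),28),("hsB","dif",(255,222),28),("adapter","dark",(302,163),30),("fanT","blue",(260,126),12),("adT","blue",(334,208),12),("hsT","blue",(306,364),12)]:
    print("side",n,rect("side",ms[k],sd,z))
c=cv2.resize(im[130:270,180:480],None,fx=2.6,fy=2.6,interpolation=cv2.INTER_CUBIC)
cv2.imwrite("pics/c1.png",c[:,:,::-1])
E
```

```text
fanA [438.5 136.1  59.8  58.2 -80.7]
fanB [ 435.  -144.    60.2   59.8   22.2]
hsA [ 574.  -161.7   38.8   37.2   45.4]
hsB [448.   -1.1  36.8  33.1  81. ]
adapter [584.9 168.8  94.   45.2  -5.3]
fanT [495.7 352.5 174.3  87.6  -8.7]
adT [6.381e+02 1.240e+01 1.258e+02 7.800e+01 3.000e-01]
hsT [ 505.1 -354.9  122.3   62.2   -5. ]
phone [702.8 264.9 151.4  74.4  54.7]
jar [ 720.  -214.8   59.8   42.8   36.9]
side fanA [441.6 124.4  79.4  61.2 -80.7]
side fanB [ 436.8 -153.6   73.    63.5  -68.7]
side hsA [ 575.5 -175.2   52.2   44.6   47.5]
side hsB [449.6 -14.1  58.8  41.5  77.3]
side adapter [660.1 184.1 269.1  96.6  21.8]
side fanT [498.6 349.3 179.2 101.9  -8.8]
side adT [640.8   8.4 131.6  88.5  -1.4]
side hsT [ 507.6 -357.7  127.3   68.5   -5. ]
```

View pics/c1.png

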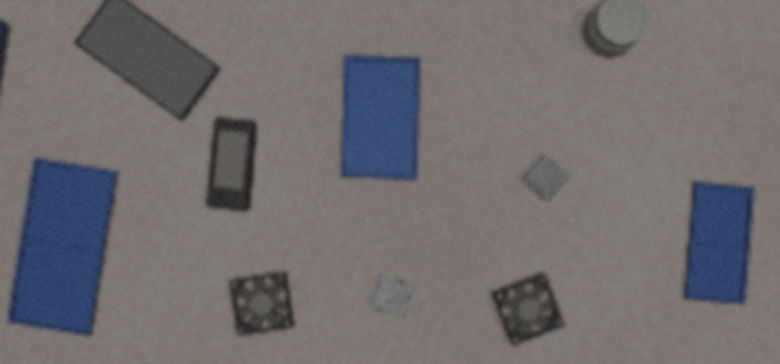

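The crop confirms the outlines and orientations. The heatsink at (545,177) in the crop is turned 45°, and everything else is near axis-aligned. I'll start with heatsink A.

```bash
python3 -c "
from h import *
rel(574.5,-162,110,-44.6)"
```

```text
shift [10.24 -6.36  2.42] turn [-0.01  0.    9.96] pos [ 163.5 -602.9  230.8] yaw 15.2 t 0.2
```

drive_tool:
  plan:
    - {"x":10.24,"y":-6.36,"z":2.42,"az":9.96,"hand":70}
    - {"x":10.24,"y":-6.36,"z":2.42,"az":9.96,"hand":70}
    - {"x":10.24,"y":-6.36,"z":2.42,"az":9.96,"hand":70}
    - {"x":10.24,"y":-6.36,"z":2.42,"az":9.96,"hand":70}
    - {"x":10.24,"y":-6.36,"z":2.42,"az":9.96,"hand":70}
    - {"x":10.24,"y":-6.36,"z":2.42,"az":9.96,"hand":70}
    - {"x":10.24,"y":-6.36,"z":2.42,"az":9.96,"hand":70}
    - {"x":10.24,"y":-6.36,"z":2.42,"az":9.96,"hand":70}
  grip_force: 30

```text
invalid input
```

```bash
python3 -c "
from h import *
rel(574.5,-162,110,-44.6)"
```

```text
shift [10.24 -6.36  2.42] turn [-0.01  0.    9.96] pos [ 163.5 -602.9  230.8] yaw 15.2 t 0.2
```

drive_tool:
  plan:
    - {"x":10.24,"y":-6.36,"z":2.42,"ax":0,"ay":0,"az":9.96,"hand":70}
    - {"x":10.24,"y":-6.36,"z":2.42,"ax":0,"ay":0,"az":9.96,"hand":70}
    - {"x":10.24,"y":-6.36,"z":2.42,"ax":0,"ay":0,"az":9.96,"hand":70}
    - {"x":10.24,"y":-6.36,"z":2.42,"ax":0,"ay":0,"az":9.96,"hand":70}
    - {"x":10.24,"y":-6.36,"z":2.42,"ax":0,"ay":0,"az":9.96,"hand":70}
    - {"x":10.24,"y":-6.36,"z":2.42,"ax":0,"ay":0,"az":9.96,"hand":70}
    - {"x":10.24,"y":-6.36,"z":2.42,"ax":0,"ay":0,"az":9.96,"hand":70}
    - {"x":10.24,"y":-6.36,"z":2.42,"ax":0,"ay":0,"az":9.96,"hand":70}
  grip_force: 30

```text
clock: 1.0
eef_pos: [419.7, -329.0, 156.1]
tcp_rot: [3.142, -0.001, -0.784]
contact_force: [2.2, -1.3, -0.3]
opening: 0.821
grasp_force: 0.0
```

```bash
python3 -c "
from h import *
rel(574.5,-162,110,-44.6)"
```

```text
shift [-0.17 -4.55  0.92] turn [ 0.   -0.01 -0.05] pos [ 419.7 -329.   156.1] yaw -44.9 t 1.0
```

drive_tool:
  plan:
    - {"x":-0.17,"y":-4.55,"z":0.92,"ax":0,"ay":0,"az":0,"hand":70}
    - {"x":-0.17,"y":-4.55,"z":0.92,"ax":0,"ay":0,"az":0,"hand":70}
    - {"x":-0.17,"y":-4.55,"z":0.92,"ax":0,"ay":0,"az":0,"hand":70}
    - {"x":-0.17,"y":-4.55,"z":0.92,"ax":0,"ay":0,"az":0,"hand":70}
    - {"x":-0.17,"y":-4.55,"z":0.92,"ax":0,"ay":0,"az":0,"hand":70}
    - {"x":-0.17,"y":-4.55,"z":0.92,"ax":0,"ay":0,"az":0,"hand":70}
    - {"x":-0.17,"y":-4.55,"z":0.92,"ax":0,"ay":0,"az":0,"hand":70}

```text
clock: 1.7
eef_pos: [572.3, -161.7, 109.8]
tcp_rot: [3.141, 0.001, -0.776]
contact_force: [-0.1, -0.5, -0.7]
opening: 0.825
grasp_force: 0.0
```

```bash
python3 -c "
from h import *
rel(574.5,-162,9,-44.6)
im=imaging.grab_frame('side')
cv2.imwrite('pics/s1.png',cv2.resize(im[150:350,200:460],None,fx=3,fy=3)[:,:,::-1])"
```

```text
shift [ 0.04 -0.03  2.02] turn [0.01 0.01 0.02] pos [ 572.3 -161.7  109.8] yaw -44.5 t 1.7
```

View pics/s1.png

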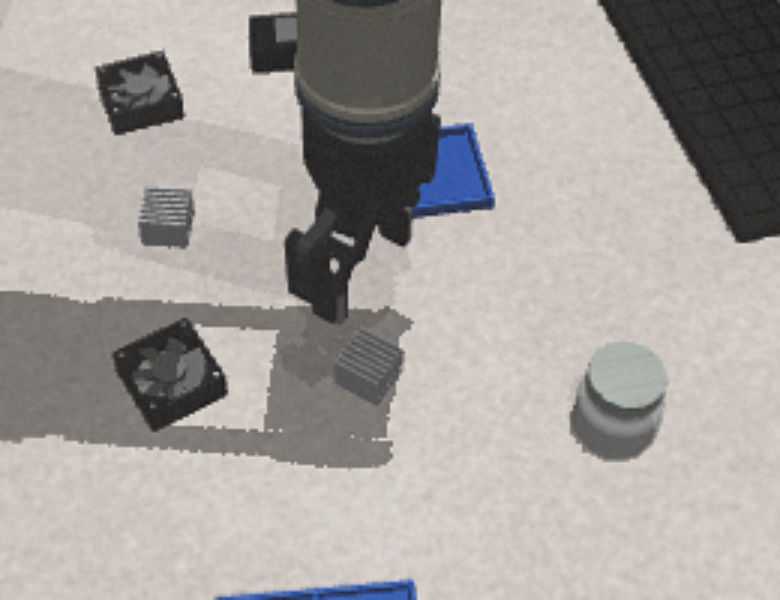

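The gripper hangs above the heatsink at crop pixel (368,350) and is in line with it, so I'll descend.

drive_tool:
  plan:
    - {"x":0.04,"y":-0.03,"z":0.8,"ax":0,"ay":0,"az":0,"hand":70}
    - {"x":0.04,"y":-0.03,"z":1.5,"ax":0,"ay":0,"az":0,"hand":70}
    - {"x":0.04,"y":-0.03,"z":2.02,"ax":0,"ay":0,"az":0,"hand":70}
    - {"x":0.04,"y":-0.03,"z":2.02,"ax":0,"ay":0,"az":0,"hand":70}
    - {"x":0.04,"y":-0.03,"z":2.02,"ax":0,"ay":0,"az":0,"hand":25}
    - {"x":0.04,"y":-0.03,"z":2.02,"ax":0,"ay":0,"az":0,"hand":25}
    - {"x":0.04,"y":-0.03,"z":2.02,"ax":0,"ay":0,"az":0,"hand":25}
    - {"x":0.04,"y":-0.03,"z":2.02,"ax":0,"ay":0,"az":0,"hand":25}
  grip_force: 40

```text
clock: 2.55
eef_pos: [576.1, -163.3, 11.4]
tcp_rot: [-3.14, -0.003, -0.778]
contact_force: [-1.4, -2.2, 7.3]
opening: 0.409
grasp_force: 40.4
```

```bash
python3 -c "
from h import *
s=monitor.sense();print(s['grasp_force'],s['opening'],s['contact_force'])
rel(537,-358,110,-5)"
```

```text
40.43815612792969 0.40894530464859813 [-1.36733906 -2.21740596  7.34955798]
shift [ 2.18  3.32 -1.97] turn [-0.   -0.03 -6.6 ] pos [ 576.1 -163.3   11.4] yaw -44.6 t 2.55
```

drive_tool:
  plan:
    - {"x":0,"y":0,"z":-0.5,"ax":0,"ay":0,"az":0,"hand":25}
    - {"x":0,"y":0,"z":-1.2,"ax":0,"ay":0,"az":0,"hand":25}
    - {"x":0.7,"y":1,"z":-1.97,"ax":0,"ay":0,"az":-2,"hand":25}
    - {"x":1.3,"y":1.8,"z":-1.97,"ax":0,"ay":0,"az":-3.5,"hand":25}
    - {"x":2.18,"y":3.32,"z":-1.97,"ax":0,"ay":0,"az":-6.6,"hand":25}
    - {"x":2.18,"y":3.32,"z":-1.97,"ax":0,"ay":0,"az":-6.6,"hand":25}
    - {"x":2.18,"y":3.32,"z":-1.97,"ax":0,"ay":0,"az":-6.6,"hand":25}
    - {"x":2.18,"y":3.32,"z":-1.97,"ax":0,"ay":0,"az":-6.6,"hand":25}

```text
clock: 3.35
eef_pos: [535.6, -359.7, 109.0]
tcp_rot: [3.14, -0.002, -0.089]
contact_force: [-0.4, 0.2, -0.1]
opening: 0.409
grasp_force: 40.1
```

```bash
python3 -c "
from h import *
s=monitor.sense();print(s['grasp_force'],s['opening'],s['contact_force'])
rel(537,-358,16,-5)
im=imaging.grab_frame('side')
cv2.imwrite('pics/s2.png',cv2.resize(im[200:400,200:460],None,fx=3,fy=3)[:,:,::-1])"
```

```text
40.09321689605713 0.4091071351217348 [-0.39662351  0.21706871 -0.13279426]
shift [ 0.02 -0.04  1.86] turn [ 0.01 -0.02 -0.01] pos [ 535.6 -359.7  109. ] yaw -5.1 t 3.35
```

View pics/s2.png

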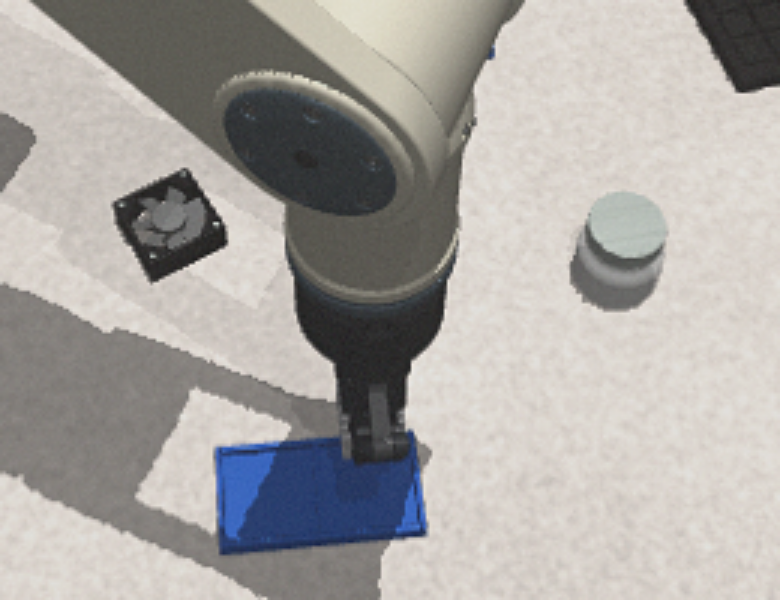

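The heatsink is held over the right-hand bay of the tray, at crop pixels (375,480). The opening reads 0.409.

drive_tool:
  plan:
    - {"x":0.02,"y":-0.04,"z":0.6,"ax":0,"ay":0,"az":0,"hand":25}
    - {"x":0.02,"y":-0.04,"z":1.2,"ax":0,"ay":0,"az":0,"hand":25}
    - {"x":0.02,"y":-0.04,"z":1.6,"ax":0,"ay":0,"az":0,"hand":25}
    - {"x":0.02,"y":-0.04,"z":1.76,"ax":0,"ay":0,"az":0,"hand":25}
    - {"x":0.02,"y":-0.04,"z":1.8,"ax":0,"ay":0,"az":0,"hand":25}
    - {"x":0.02,"y":-0.04,"z":1.8,"ax":0,"ay":0,"az":0,"hand":25}
    - {"x":0.02,"y":-0.04,"z":1.8,"ax":0,"ay":0,"az":0,"hand":25}

```text
clock: 4.1
eef_pos: [538.0, -355.6, 19.1]
tcp_rot: [3.141, -0.002, -0.087]
contact_force: [-0.4, -0.3, -0.6]
opening: 0.412
grasp_force: 40.1
```

```bash
python3 -c "
from h import *
s=monitor.sense();print(s['grasp_force'],s['opening'],s['contact_force'])
rel(537,-358,15,-5)"
```

```text
40.12677311897278 0.4116446091900108 [-0.41884832 -0.29226061 -0.61085143]
shift [-0.02  0.05  0.08] turn [ 0.01 -0.02 -0.  ] pos [ 538.  -355.6   19.1] yaw -5.0 t 4.1
```

drive_tool:
  plan:
    - {"x":0,"y":0,"z":0.03,"ax":0,"ay":0,"az":0,"hand":25}
    - {"x":0,"y":0,"z":0.06,"ax":0,"ay":0,"az":0,"hand":25}
    - {"x":0,"y":0,"z":0.08,"ax":0,"ay":0,"az":0,"hand":25}
    - {"x":0,"y":0,"z":0.08,"ax":0,"ay":0,"az":0,"hand":25}

```text
clock: 4.5
eef_pos: [537.5, -355.7, 15.4]
tcp_rot: [3.141, -0.001, -0.087]
contact_force: [-3.3, 1.5, 13.2]
opening: 0.41
grasp_force: 41.7
```

```bash
python3 -c "
from h import *
s=monitor.sense();print(s['grasp_force'],s['opening'],s['contact_force'])
rel(537,-358,14,-5)"
```

```text
41.6510134935379 0.4100738599991429 [-3.27627641  1.50295417 13.17121003]
shift [-0.01  0.05  0.03] turn [ 0.   -0.01 -0.  ] pos [ 537.5 -355.7   15.4] yaw -5.0 t 4.5
```

drive_tool:
  plan:
    - {"x":0,"y":0,"z":-0.02,"ax":0,"ay":0,"az":0,"hand":52}
    - {"x":0,"y":0,"z":-0.02,"ax":0,"ay":0,"az":0,"hand":52}
    - {"x":0,"y":0,"z":-0.02,"ax":0,"ay":0,"az":0,"hand":52}
    - {"x":0,"y":0,"z":-0.5,"ax":0,"ay":0,"az":0,"hand":52}
    - {"x":0,"y":0,"z":-1.2,"ax":0,"ay":0,"az":0,"hand":60}
    - {"x":0,"y":0,"z":-1.9,"ax":0,"ay":0,"az":0,"hand":70}
    - {"x":0,"y":0,"z":-1.9,"ax":0,"ay":0,"az":0,"hand":70}

```text
clock: 5.2
eef_pos: [539.8, -357.2, 113.6]
tcp_rot: [3.138, -0.007, -0.087]
contact_force: [0.3, 0.3, 0.3]
opening: 0.821
grasp_force: 0.0
```

```bash
python3 -c "
from h import *
rel(448.5,-1.5,110,-9)"
```

```text
shift [-2.44 -6.93  0.03] turn [ 0.03 -0.07  0.67] pos [ 539.8 -357.2  113.6] yaw -5.0 t 5.2
```

drive_tool:
  plan:
    - {"x":-2.44,"y":-6.95,"z":0,"ax":0,"ay":0,"az":0.67,"hand":70}
    - {"x":-2.44,"y":-6.95,"z":0,"ax":0,"ay":0,"az":0.67,"hand":70}
    - {"x":-2.44,"y":-6.95,"z":0,"ax":0,"ay":0,"az":0.67,"hand":70}
    - {"x":-2.44,"y":-6.95,"z":0,"ax":0,"ay":0,"az":0.67,"hand":70}
    - {"x":-2.44,"y":-6.95,"z":0,"ax":0,"ay":0,"az":0.67,"hand":70}
    - {"x":-2.44,"y":-6.95,"z":0,"ax":0,"ay":0,"az":0.67,"hand":70}
    - {"x":-2.44,"y":-6.95,"z":0,"ax":0,"ay":0,"az":0.67,"hand":70}
    - {"x":-2.44,"y":-6.95,"z":0,"ax":0,"ay":0,"az":0.67,"hand":70}

```text
clock: 6.0
eef_pos: [443.6, 4.4, 108.1]
tcp_rot: [-3.141, 0.002, -0.155]
contact_force: [-0.1, -0.2, -0.1]
opening: 0.822
grasp_force: 0.0
```

drive_tool:
  plan:
    - {"x":0,"y":0,"z":0,"ax":0,"ay":0,"az":0,"hand":70}
    - {"x":0,"y":0,"z":0,"ax":0,"ay":0,"az":0,"hand":70}
    - {"x":0,"y":0,"z":0,"ax":0,"ay":0,"az":0,"hand":70}

```text
clock: 6.3
eef_pos: [446.2, 0.5, 108.6]
tcp_rot: [3.141, -0.0, -0.158]
contact_force: [-1.0, -1.0, -0.1]
opening: 0.819
grasp_force: 0.0
```

```bash
python3 -c "
from h import *
rel(448.5,-1.5,9,-9)
im=imaging.grab_frame('side')
print('hsT part', rect('side',masks(im)['dif'],(325,355),28))
cv2.imwrite('pics/s3.png',cv2.resize(im[150:400,180:440],None,fx=2.4,fy=2.4)[:,:,::-1])"
```

```text
shift [0.05 0.03 1.99] turn [ 0.   -0.   -0.01] pos [446.2   0.5 108.6] yaw -9.1 t 6.3
hsT part [ 506.9 -365.8  129.2   75.3   -5.5]
```

View pics/s3.png

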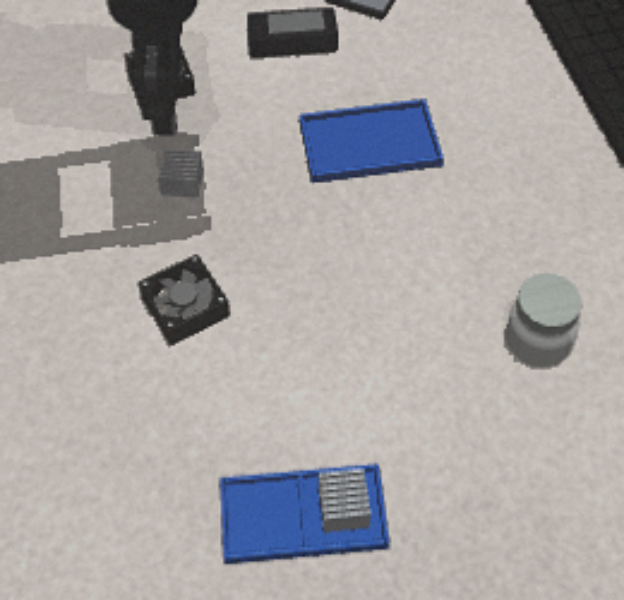

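Heatsink A sits upright in the right bay at crop pixels (346,500), and heatsink B is at (181,173) under the gripper. I'll check the front edges by casting rays.

```bash
python3 -c "
from h import *
print(cast('side',[(180+323/2.4,150+529/2.4),(180+370/2.4,150+527/2.4)],4))
print(cast('side',[(180+161/2.4,150+192/2.4),(180+201/2.4,150+196/2.4)],0))
print(cast('side',[(180+163/2.4,150+152/2.4),(180+202/2.4,150+153/2.4)],28))"
```

```text
[[ 521.33025859 -371.49126738]
 [ 557.69937902 -376.64136798]]
[[428.42614021 -12.17209795]
 [466.28739636 -24.3067641 ]]
[[435.86567897  14.38049016]
 [473.08992361   6.05733216]]
```

drive_tool:
  plan:
    - {"x":0.05,"y":0.03,"z":0.8,"ax":0,"ay":0,"az":0,"hand":70}
    - {"x":0.05,"y":0.03,"z":1.2,"ax":0,"ay":0,"az":0,"hand":70}
    - {"x":0.05,"y":0.03,"z":1.2,"ax":0,"ay":0,"az":0,"hand":70}

```text
clock: 6.65
eef_pos: [446.3, -1.5, 46.6]
tcp_rot: [3.141, 0.005, -0.159]
contact_force: [0.4, -0.2, 0.3]
opening: 0.817
grasp_force: 0.0
```

```bash
python3 -c "
from h import *
rel(448.5,-1.5,9,-9)"
```

```text
shift [ 0.05 -0.01  0.75] turn [ 0.01  0.04 -0.02] pos [446.3  -1.5  46.6] yaw -9.1 t 6.65
```

drive_tool:
  plan:
    - {"x":0.06,"y":0,"z":0.4,"ax":0,"ay":0,"az":0.4,"hand":70}
    - {"x":0.06,"y":0,"z":0.73,"ax":0,"ay":0,"az":0.4,"hand":70}
    - {"x":0.06,"y":0,"z":0.73,"ax":0,"ay":0,"az":0.4,"hand":70}
    - {"x":0.06,"y":0,"z":0.73,"ax":0,"ay":0,"az":0.4,"hand":25}
    - {"x":0.06,"y":0,"z":0.73,"ax":0,"ay":0,"az":0.4,"hand":25}
    - {"x":0.06,"y":0,"z":0.73,"ax":0,"ay":0,"az":0.4,"hand":25}
    - {"x":0.06,"y":0,"z":0.73,"ax":0,"ay":0,"az":0.4,"hand":25}
    - {"x":0.06,"y":0,"z":0.73,"ax":0,"ay":0,"az":0.4,"hand":25}

```text
clock: 7.45
eef_pos: [451.9, -1.1, 13.6]
tcp_rot: [-3.141, -0.002, -0.199]
contact_force: [-1.0, -1.1, 7.3]
opening: 0.414
grasp_force: 38.8
```

```bash
python3 -c "
from h import *
s=monitor.sense();print(s['grasp_force'],s['opening'],s['contact_force'])
rel(475,-354,110,-5)"
```

```text
38.78306686878204 0.41380456508794916 [-1.02211354 -1.07770224  7.28826994]
shift [ 1.85  6.83 -1.93] turn [-0.   -0.02 -1.07] pos [451.9  -1.1  13.6] yaw -11.4 t 7.45
```

drive_tool:
  plan:
    - {"x":0,"y":0,"z":-0.5,"ax":0,"ay":0,"az":0,"hand":25}
    - {"x":0,"y":0,"z":-1.2,"ax":0,"ay":0,"az":0,"hand":25}
    - {"x":0.3,"y":1,"z":-1.93,"ax":0,"ay":0,"az":-1.07,"hand":25}
    - {"x":0.6,"y":2,"z":-1.93,"ax":0,"ay":0,"az":-1.07,"hand":25}
    - {"x":0.9,"y":3,"z":-1.93,"ax":0,"ay":0,"az":-1.07,"hand":25}
    - {"x":1.15,"y":4,"z":-1.93,"ax":0,"ay":0,"az":-1.07,"hand":25}
    - {"x":1.4,"y":5,"z":-1.93,"ax":0,"ay":0,"az":-1.07,"hand":25}
    - {"x":1.65,"y":6,"z":-1.93,"ax":0,"ay":0,"az":-1.07,"hand":25}

```text
clock: 8.25
eef_pos: [471.5, -293.0, 109.9]
tcp_rot: [3.141, -0.001, -0.087]
contact_force: [1.8, 0.0, -0.4]
opening: 0.412
grasp_force: 40.6
```

drive_tool:
  plan:
    - {"x":0.2,"y":0.85,"z":0,"ax":0,"ay":0,"az":0,"hand":25}
    - {"x":0.2,"y":0.85,"z":0,"ax":0,"ay":0,"az":0,"hand":25}
    - {"x":0.2,"y":0.85,"z":0,"ax":0,"ay":0,"az":0,"hand":25}
    - {"x":0.2,"y":0.85,"z":0,"ax":0,"ay":0,"az":0,"hand":25}

```text
clock: 8.65
eef_pos: [477.4, -333.1, 109.0]
tcp_rot: [-3.141, 0.001, -0.087]
contact_force: [0.2, 0.5, -1.5]
opening: 0.409
grasp_force: 40.6
```

```bash
python3 -c "
from h import *
s=monitor.sense();print(s['grasp_force'],s['opening'],s['contact_force'])
rel(475,-354,21,-5)"
```

```text
40.62970161437988 0.40925060284052966 [ 0.16342622  0.51538545 -1.53925476]
shift [-0.01  0.42  1.76] turn [-0.01  0.    0.  ] pos [ 477.4 -333.1  109. ] yaw -5.0 t 8.65
```

drive_tool:
  plan:
    - {"x":-0.02,"y":0.42,"z":0.2,"ax":0,"ay":0,"az":0,"hand":25}
    - {"x":-0.02,"y":0.42,"z":0.7,"ax":0,"ay":0,"az":0,"hand":25}
    - {"x":-0.02,"y":0.42,"z":1.2,"ax":0,"ay":0,"az":0,"hand":25}
    - {"x":-0.02,"y":0.42,"z":1.6,"ax":0,"ay":0,"az":0,"hand":25}
    - {"x":-0.02,"y":0.42,"z":1.74,"ax":0,"ay":0,"az":0,"hand":25}
    - {"x":-0.02,"y":0.42,"z":1.74,"ax":0,"ay":0,"az":0,"hand":25}
    - {"x":-0.02,"y":0.42,"z":1.74,"ax":0,"ay":0,"az":0,"hand":25}

```text
clock: 9.35
eef_pos: [475.6, -354.6, 22.7]
tcp_rot: [3.141, -0.001, -0.086]
contact_force: [-0.5, -0.1, 0.2]
opening: 0.414
grasp_force: 40.6
```

```bash
python3 -c "
from h import *
s=monitor.sense();print(s['grasp_force'],s['opening'],s['contact_force'])
rel(475,-354,17,-5)"
```

```text
40.61624586582184 0.4143166811170748 [-0.51119184 -0.08800978  0.17219522]
shift [-0.01 -0.01  0.11] turn [ 0.   -0.01  0.01] pos [ 475.6 -354.6   22.7] yaw -4.9 t 9.35
```

drive_tool:
  plan:
    - {"x":0,"y":0,"z":0.03,"ax":0,"ay":0,"az":0,"hand":25}
    - {"x":0,"y":0,"z":0.06,"ax":0,"ay":0,"az":0,"hand":25}
    - {"x":0,"y":0,"z":0.09,"ax":0,"ay":0,"az":0,"hand":25}
    - {"x":0,"y":0,"z":0.11,"ax":0,"ay":0,"az":0,"hand":25}
    - {"x":0,"y":0,"z":0.11,"ax":0,"ay":0,"az":0,"hand":25}

```text
clock: 9.85
eef_pos: [475.3, -355.0, 17.6]
tcp_rot: [3.141, -0.001, -0.087]
contact_force: [-3.4, 2.4, 14.0]
opening: 0.409
grasp_force: 42.1
```

```bash
python3 -c "
from h import *
s=monitor.sense();print(s['grasp_force'],s['opening'],s['contact_force'])
rel(475,-354,14,-5)"
```

```text
42.0710813999176 0.40932736195913033 [-3.40446915  2.40986417 14.01215685]
shift [-0.01 -0.02  0.07] turn [ 0.   -0.01  0.  ] pos [ 475.3 -355.    17.6] yaw -5.0 t 9.85
```

On the floor. I'll release it, then go to fan B at (435.5,-144.5), yaw 22.

drive_tool:
  plan:
    - {"x":0,"y":0,"z":-0.02,"ax":0,"ay":0,"az":0,"hand":52}
    - {"x":0,"y":0,"z":-0.02,"ax":0,"ay":0,"az":0,"hand":52}
    - {"x":0,"y":0,"z":-0.02,"ax":0,"ay":0,"az":0,"hand":52}
    - {"x":0,"y":0,"z":-0.5,"ax":0,"ay":0,"az":0,"hand":52}
    - {"x":0,"y":0,"z":-1.2,"ax":0,"ay":0,"az":0,"hand":70}
    - {"x":0,"y":0,"z":-1.9,"ax":0,"ay":0,"az":0,"hand":85}
    - {"x":0,"y":0,"z":-1.9,"ax":0,"ay":0,"az":0,"hand":85}

```text
clock: 10.55
eef_pos: [477.4, -356.6, 115.7]
tcp_rot: [3.138, -0.006, -0.087]
contact_force: [0.8, -0.3, -0.4]
opening: 0.994
grasp_force: 0.0
```

```bash
python3 -c "
from h import *
rel(435.5,-144.5,100,22)"
```

```text
shift [-1.21 -4.15  0.29] turn [ 0.05 -0.05 -4.5 ] pos [ 477.4 -356.6  115.7] yaw -5.0 t 10.55
```

drive_tool:
  plan:
    - {"x":-1.21,"y":-4.15,"z":0.25,"ax":0,"ay":0,"az":-4.5,"hand":85}
    - {"x":-1.21,"y":-4.15,"z":0.25,"ax":0,"ay":0,"az":-4.5,"hand":85}
    - {"x":-1.21,"y":-4.15,"z":0.25,"ax":0,"ay":0,"az":-4.5,"hand":85}
    - {"x":-1.21,"y":-4.15,"z":0.25,"ax":0,"ay":0,"az":-4.5,"hand":85}
    - {"x":-1.21,"y":-4.15,"z":0.25,"ax":0,"ay":0,"az":-4.5,"hand":85}
    - {"x":-1.21,"y":-4.15,"z":0.25,"ax":0,"ay":0,"az":-4.5,"hand":85}
    - {"x":-1.21,"y":-4.15,"z":0.25,"ax":0,"ay":0,"az":-4.5,"hand":85}
    - {"x":-1.21,"y":-4.15,"z":0.25,"ax":0,"ay":0,"az":-4.5,"hand":85}

```text
clock: 11.35
eef_pos: [433.4, -143.8, 98.7]
tcp_rot: [3.141, -0.0, 0.384]
contact_force: [0.0, -0.3, -0.6]
opening: 0.997
grasp_force: 0.0
```

```bash
python3 -c "
from h import *
rel(435.5,-144.5,6,22)
im=imaging.grab_frame('side')
cv2.imwrite('pics/s4.png',cv2.resize(im[150:400,180:440],None,fx=2.4,fy=2.4)[:,:,::-1])"
```

```text
shift [0.03 0.03 1.85] turn [ 0. -0. -0.] pos [ 433.4 -143.8   98.7] yaw 22.0 t 11.35
```

View pics/s4.png

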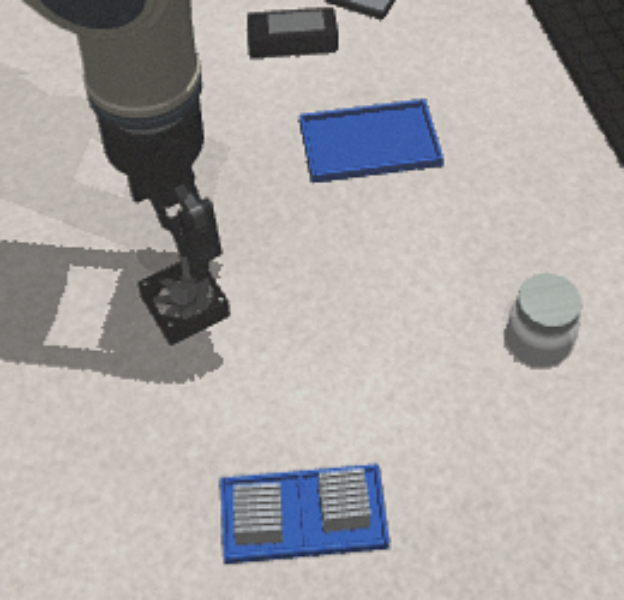

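Both heatsinks are seated upright, at crop pixels (258,512) and (346,500). The gripper straddles fan B at (185,300).

drive_tool:
  plan:
    - {"x":0.03,"y":0.02,"z":0.7,"ax":0,"ay":0,"az":0,"hand":85}
    - {"x":0.03,"y":0.02,"z":1.3,"ax":0,"ay":0,"az":0,"hand":85}
    - {"x":0.03,"y":0.02,"z":1.83,"ax":0,"ay":0,"az":0,"hand":85}
    - {"x":0.03,"y":0.02,"z":1.83,"ax":0,"ay":0,"az":0,"hand":85}
    - {"x":0.03,"y":0.02,"z":1.83,"ax":0,"ay":0,"az":0,"hand":50}
    - {"x":0.03,"y":0.02,"z":1.83,"ax":0,"ay":0,"az":0,"hand":50}
    - {"x":0.03,"y":0.02,"z":1.83,"ax":0,"ay":0,"az":0,"hand":50}
    - {"x":0.03,"y":0.02,"z":1.83,"ax":0,"ay":0,"az":0,"hand":50}

```text
clock: 12.2
eef_pos: [435.6, -143.7, 8.5]
tcp_rot: [3.14, -0.002, 0.384]
contact_force: [-0.9, -0.3, 8.4]
opening: 0.693
grasp_force: 44.1
```

```bash
python3 -c "
from h import *
s=monitor.sense();print(s['grasp_force'],s['opening'],s['contact_force'])
rel(453.5,358,110,-8.7)"
```

```text
44.065895676612854 0.6926438792924386 [-0.92899004 -0.28254557  8.35819315]
shift [ 4.1  -9.16 -2.04] turn [ 0.01 -0.02  5.12] pos [ 435.6 -143.7    8.5] yaw 22.0 t 12.2
```

drive_tool:
  plan:
    - {"x":0,"y":0,"z":-0.5,"ax":0,"ay":0,"az":0,"hand":50}
    - {"x":0,"y":0,"z":-1.2,"ax":0,"ay":0,"az":0,"hand":50}
    - {"x":0.6,"y":-0.85,"z":-2,"ax":0,"ay":0,"az":1,"hand":50}
    - {"x":1.1,"y":-1.65,"z":-2,"ax":0,"ay":0,"az":2,"hand":50}
    - {"x":1.65,"y":-2.45,"z":-2,"ax":0,"ay":0,"az":3,"hand":50}
    - {"x":2.2,"y":-3.25,"z":-2,"ax":0,"ay":0,"az":4,"hand":50}
    - {"x":2.75,"y":-4.05,"z":-2,"ax":0,"ay":0,"az":5,"hand":50}
    - {"x":3.3,"y":-4.85,"z":-2,"ax":0,"ay":0,"az":5.12,"hand":50}

```text
clock: 13.0
eef_pos: [496.0, 141.5, 108.2]
tcp_rot: [-3.141, -0.001, -0.155]
contact_force: [1.1, -1.3, -0.5]
opening: 0.691
grasp_force: 43.8
```

```bash
python3 -c "
from h import *
s=monitor.sense();print(s['grasp_force'],s['opening'],s['contact_force'])
rel(540.5,345,110,-8.7)"
```

```text
43.828977942466736 0.6910708227244968 [ 1.07623655 -1.28278315 -0.50789252]
shift [ 0.25 -4.16 -0.03] turn [-0.01 -0.01 -0.03] pos [496.  141.5 108.2] yaw -8.9 t 13.0
```

drive_tool:
  plan:
    - {"x":0.1,"y":-0.8,"z":0,"ax":0,"ay":0,"az":0,"hand":50}
    - {"x":0.15,"y":-1.6,"z":0,"ax":0,"ay":0,"az":0,"hand":50}
    - {"x":0.2,"y":-2.4,"z":0,"ax":0,"ay":0,"az":0,"hand":50}
    - {"x":0.25,"y":-3.2,"z":0,"ax":0,"ay":0,"az":0,"hand":50}
    - {"x":0.25,"y":-3.9,"z":0,"ax":0,"ay":0,"az":0,"hand":50}
    - {"x":0.25,"y":-3.9,"z":0,"ax":0,"ay":0,"az":0,"hand":50}
    - {"x":0.25,"y":-3.9,"z":0,"ax":0,"ay":0,"az":0,"hand":50}
    - {"x":0.25,"y":-3.9,"z":0,"ax":0,"ay":0,"az":0,"hand":50}

```text
clock: 13.8
eef_pos: [537.1, 329.2, 107.4]
tcp_rot: [3.141, 0.0, -0.152]
contact_force: [-0.1, -0.3, -0.3]
opening: 0.689
grasp_force: 43.9
```

```bash
python3 -c "
from h import *
s=monitor.sense();print(s['grasp_force'],s['opening'],s['contact_force'])
rel(540.5,345,17,-8.7)"
```

```text
43.85356843471527 0.688588458249708 [-0.08251782 -0.28945079 -0.30335202]
shift [ 0.02 -0.32  1.81] turn [ 0.01  0.   -0.  ] pos [537.1 329.2 107.4] yaw -8.7 t 13.8
```

drive_tool:
  plan:
    - {"x":0.02,"y":-0.32,"z":0.2,"ax":0,"ay":0,"az":0,"hand":50}
    - {"x":0.02,"y":-0.32,"z":0.7,"ax":0,"ay":0,"az":0,"hand":50}
    - {"x":0.02,"y":-0.32,"z":1.2,"ax":0,"ay":0,"az":0,"hand":50}
    - {"x":0.02,"y":-0.32,"z":1.6,"ax":0,"ay":0,"az":0,"hand":50}
    - {"x":0.02,"y":-0.32,"z":1.75,"ax":0,"ay":0,"az":0,"hand":50}
    - {"x":0.02,"y":-0.32,"z":1.78,"ax":0,"ay":0,"az":0,"hand":50}
    - {"x":0.02,"y":-0.32,"z":1.78,"ax":0,"ay":0,"az":0,"hand":50}
    - {"x":0.02,"y":-0.32,"z":1.78,"ax":0,"ay":0,"az":0,"hand":50}

```text
clock: 14.6
eef_pos: [541.7, 346.2, 19.3]
tcp_rot: [-3.14, -0.001, -0.152]
contact_force: [-0.3, 0.7, -0.1]
opening: 0.689
grasp_force: 43.8
```

```bash
python3 -c "
from h import *
s=monitor.sense();print(s['grasp_force'],s['opening'],s['contact_force'])
rel(540.5,345,12,-8.7)"
```

```text
43.826894760131836 0.6890901587900418 [-0.25148863  0.66428408 -0.09776193]
shift [-0.02  0.03  0.15] turn [-0.01 -0.01 -0.  ] pos [541.7 346.2  19.3] yaw -8.7 t 14.6
```

drive_tool:
  plan:
    - {"x":0,"y":0,"z":0.04,"ax":0,"ay":0,"az":0,"hand":50}
    - {"x":0,"y":0,"z":0.08,"ax":0,"ay":0,"az":0,"hand":50}
    - {"x":0,"y":0,"z":0.11,"ax":0,"ay":0,"az":0,"hand":50}
    - {"x":0,"y":0,"z":0.14,"ax":0,"ay":0,"az":0,"hand":50}
    - {"x":0,"y":0,"z":0.14,"ax":0,"ay":0,"az":0,"hand":50}
    - {"x":0,"y":0,"z":0.14,"ax":0,"ay":0,"az":0,"hand":50}

```text
clock: 15.2
eef_pos: [541.1, 345.9, 12.6]
tcp_rot: [-3.141, -0.0, -0.152]
contact_force: [-4.5, -2.1, 12.7]
opening: 0.691
grasp_force: 45.4
```

```bash
python3 -c "
from h import *
s=monitor.sense();print(s['grasp_force'],s['opening'],s['contact_force'])
rel(540.5,345,11,-8.7)"
```

```text
45.38042485713959 0.6914627752079577 [-4.48009881 -2.1408563  12.65327579]
shift [-0.01  0.02  0.03] turn [-0. -0. -0.] pos [541.1 345.9  12.6] yaw -8.7 t 15.2
```

Seated: z 12.6 is 8.5 + 4. I'll release it and go to fan A at (439,135.5), yaw 9.3.

drive_tool:
  plan:
    - {"x":0,"y":0,"z":-0.02,"ax":0,"ay":0,"az":0,"hand":75}
    - {"x":0,"y":0,"z":-0.02,"ax":0,"ay":0,"az":0,"hand":75}
    - {"x":0,"y":0,"z":-0.02,"ax":0,"ay":0,"az":0,"hand":75}
    - {"x":0,"y":0,"z":-0.5,"ax":0,"ay":0,"az":0,"hand":80}
    - {"x":0,"y":0,"z":-1.2,"ax":0,"ay":0,"az":0,"hand":85}
    - {"x":0,"y":0,"z":-1.9,"ax":0,"ay":0,"az":0,"hand":85}
    - {"x":0,"y":0,"z":-1.9,"ax":0,"ay":0,"az":0,"hand":85}

```text
clock: 15.9
eef_pos: [543.7, 347.5, 111.0]
tcp_rot: [-3.137, -0.006, -0.152]
contact_force: [0.0, 0.3, 0.9]
opening: 0.992
grasp_force: 0.0
```

```bash
python3 -c "
from h import *
rel(439,135.5,100,9.3)"
```

```text
shift [-1.43  4.51  0.19] turn [-0.04 -0.06 -3.  ] pos [543.7 347.5 111. ] yaw -8.7 t 15.9
```

drive_tool:
  plan:
    - {"x":-1.4,"y":4.5,"z":0.15,"ax":0,"ay":0,"az":-3,"hand":85}
    - {"x":-1.4,"y":4.5,"z":0.15,"ax":0,"ay":0,"az":-3,"hand":85}
    - {"x":-1.4,"y":4.5,"z":0.15,"ax":0,"ay":0,"az":-3,"hand":85}
    - {"x":-1.4,"y":4.5,"z":0.15,"ax":0,"ay":0,"az":-3,"hand":85}
    - {"x":-1.4,"y":4.5,"z":0.15,"ax":0,"ay":0,"az":-3,"hand":85}
    - {"x":-1.4,"y":4.5,"z":0.15,"ax":0,"ay":0,"az":-3,"hand":85}
    - {"x":-1.4,"y":4.5,"z":0.15,"ax":0,"ay":0,"az":-3,"hand":85}
    - {"x":-1.4,"y":4.5,"z":0.15,"ax":0,"ay":0,"az":-3,"hand":85}

```text
clock: 16.7
eef_pos: [438.7, 134.6, 98.8]
tcp_rot: [-3.141, -0.001, 0.162]
contact_force: [-0.1, 0.2, 0.6]
opening: 0.995
grasp_force: 0.0
```

```bash
python3 -c "
from h import *
rel(439,135.5,6,9.3)
im=imaging.grab_frame('side')
cv2.imwrite('pics/s5.png',cv2.resize(im[80:280,180:440],None,fx=3,fy=3)[:,:,::-1])"
```

```text
shift [ 0.01 -0.02  1.86] turn [-0.   -0.01 -0.  ] pos [438.7 134.6  98.8] yaw 9.3 t 16.7
```

View pics/s5.png

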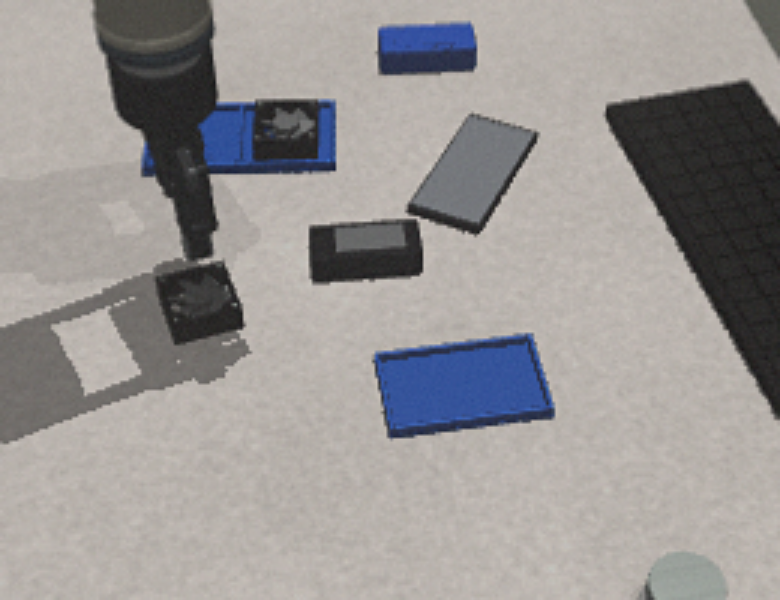

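Fan B lies flat in the far bay at crop pixels (287,130). The gripper is lined up over fan A at (200,300).

drive_tool:
  plan:
    - {"x":0.01,"y":-0.01,"z":0.7,"ax":0,"ay":0,"az":0,"hand":85}
    - {"x":0.01,"y":-0.01,"z":1.3,"ax":0,"ay":0,"az":0,"hand":85}
    - {"x":0.01,"y":-0.01,"z":1.83,"ax":0,"ay":0,"az":0,"hand":85}
    - {"x":0.01,"y":-0.01,"z":1.83,"ax":0,"ay":0,"az":0,"hand":85}
    - {"x":0.01,"y":-0.01,"z":1.83,"ax":0,"ay":0,"az":0,"hand":50}
    - {"x":0.01,"y":-0.01,"z":1.83,"ax":0,"ay":0,"az":0,"hand":50}
    - {"x":0.01,"y":-0.01,"z":1.83,"ax":0,"ay":0,"az":0,"hand":50}
    - {"x":0.01,"y":-0.01,"z":1.83,"ax":0,"ay":0,"az":0,"hand":50}

```text
clock: 17.55
eef_pos: [439.2, 135.0, 8.5]
tcp_rot: [-3.141, -0.003, 0.162]
contact_force: [-1.2, 0.4, 7.4]
opening: 0.695
grasp_force: 44.0
```

```bash
python3 -c "
from h import *
s=monitor.sense();print(s['grasp_force'],s['opening'],s['contact_force'])
rel(453.5,358,110,-8.7)"
```

```text
44.0443754196167 0.6948053813507257 [-1.24228431  0.40612678  7.36171745]
shift [ 1.01 -4.36 -2.03] turn [-0.01 -0.02  3.  ] pos [439.2 135.    8.5] yaw 9.3 t 17.55
```

drive_tool:
  plan:
    - {"x":0,"y":0,"z":-0.5,"ax":0,"ay":0,"az":0,"hand":50}
    - {"x":0,"y":0,"z":-1.2,"ax":0,"ay":0,"az":0,"hand":50}
    - {"x":0.2,"y":-0.85,"z":-2,"ax":0,"ay":0,"az":1,"hand":50}
    - {"x":0.4,"y":-1.65,"z":-2,"ax":0,"ay":0,"az":2,"hand":50}
    - {"x":0.6,"y":-2.45,"z":-2,"ax":0,"ay":0,"az":3,"hand":50}
    - {"x":0.8,"y":-3.25,"z":-2,"ax":0,"ay":0,"az":3,"hand":50}
    - {"x":1.0,"y":-4.05,"z":-2,"ax":0,"ay":0,"az":3,"hand":50}
    - {"x":1.0,"y":-4.36,"z":-2,"ax":0,"ay":0,"az":3,"hand":50}

```text
clock: 18.35
eef_pos: [453.2, 361.5, 108.3]
tcp_rot: [-3.139, -0.002, -0.15]
contact_force: [-0.6, -0.8, -0.4]
opening: 0.685
grasp_force: 43.7
```

drive_tool:
  plan:
    - {"x":0,"y":0,"z":0,"ax":0,"ay":0,"az":0,"hand":50}
    - {"x":0,"y":0,"z":0,"ax":0,"ay":0,"az":0,"hand":50}
    - {"x":0,"y":0,"z":0,"ax":0,"ay":0,"az":0,"hand":50}

```text
clock: 18.65
eef_pos: [452.0, 356.3, 107.2]
tcp_rot: [3.141, 0.0, -0.153]
contact_force: [0.0, -0.7, 0.2]
opening: 0.692
grasp_force: 43.7
```

```bash
python3 -c "
from h import *
s=monitor.sense();print(s['grasp_force'],s['opening'],s['contact_force'])
rel(453.5,358,18,-8.7)"
```

```text
43.70444655418396 0.6921711427482732 [ 0.01149326 -0.70609062  0.21625595]
shift [ 0.02 -0.04  1.78] turn [ 0.01  0.   -0.01] pos [452.  356.3 107.2] yaw -8.8 t 18.65
```

drive_tool:
  plan:
    - {"x":0.01,"y":0,"z":0.5,"ax":0,"ay":0,"az":0,"hand":50}
    - {"x":0.01,"y":0,"z":1.1,"ax":0,"ay":0,"az":0,"hand":50}
    - {"x":0.01,"y":0,"z":1.55,"ax":0,"ay":0,"az":0,"hand":50}
    - {"x":0.01,"y":0,"z":1.72,"ax":0,"ay":0,"az":0,"hand":50}
    - {"x":0.01,"y":0,"z":1.78,"ax":0,"ay":0,"az":0,"hand":50}
    - {"x":0.01,"y":0,"z":1.78,"ax":0,"ay":0,"az":0,"hand":50}
    - {"x":0.01,"y":0,"z":1.78,"ax":0,"ay":0,"az":0,"hand":50}

```text
clock: 19.35
eef_pos: [453.5, 358.0, 19.4]
tcp_rot: [-3.14, -0.001, -0.152]
contact_force: [-0.7, 0.6, -0.0]
opening: 0.688
grasp_force: 43.7
```

```bash
python3 -c "
from h import *
s=monitor.sense();print(s['grasp_force'],s['opening'],s['contact_force'])
rel(453.5,358,12,-8.7)"
```

```text
43.69019150733948 0.6883645278356489 [-0.65537648  0.57010906 -0.00154231]
shift [-0.   -0.    0.15] turn [-0.01 -0.01 -0.  ] pos [453.5 358.   19.4] yaw -8.7 t 19.35
```

drive_tool:
  plan:
    - {"x":0,"y":0,"z":0.04,"ax":0,"ay":0,"az":0,"hand":50}
    - {"x":0,"y":0,"z":0.08,"ax":0,"ay":0,"az":0,"hand":50}
    - {"x":0,"y":0,"z":0.11,"ax":0,"ay":0,"az":0,"hand":50}
    - {"x":0,"y":0,"z":0.14,"ax":0,"ay":0,"az":0,"hand":50}
    - {"x":0,"y":0,"z":0.14,"ax":0,"ay":0,"az":0,"hand":50}
    - {"x":0,"y":0,"z":0.14,"ax":0,"ay":0,"az":0,"hand":50}

```text
clock: 19.95
eef_pos: [452.9, 357.8, 12.5]
tcp_rot: [-3.141, -0.0, -0.152]
contact_force: [-3.3, -2.7, 15.3]
opening: 0.687
grasp_force: 45.5
```

```bash
python3 -c "
from h import *
s=monitor.sense();print(s['grasp_force'],s['opening'],s['contact_force'])
rel(453.5,358,12,-8.7)"
```

```text
45.517961382865906 0.6867643505863207 [-3.31340458 -2.65883713 15.32098508]
shift [ 0.01 -0.01  0.01] turn [-0. -0.  0.] pos [452.9 357.8  12.5] yaw -8.7 t 19.95
```

Seated. I'll release it, then take the adapter at (585,168.5), yaw -5.3.

drive_tool:
  plan:
    - {"x":0,"y":0,"z":-0.02,"ax":0,"ay":0,"az":0,"hand":75}
    - {"x":0,"y":0,"z":-0.02,"ax":0,"ay":0,"az":0,"hand":75}
    - {"x":0,"y":0,"z":-0.02,"ax":0,"ay":0,"az":0,"hand":75}
    - {"x":0,"y":0,"z":-0.5,"ax":0,"ay":0,"az":0,"hand":75}
    - {"x":0,"y":0,"z":-1.2,"ax":0,"ay":0,"az":0,"hand":75}
    - {"x":0,"y":0,"z":-1.9,"ax":0,"ay":0,"az":0,"hand":75}
    - {"x":0,"y":0,"z":-1.9,"ax":0,"ay":0,"az":0,"hand":75}

```text
clock: 20.65
eef_pos: [455.2, 359.6, 110.5]
tcp_rot: [-3.136, -0.005, -0.152]
contact_force: [0.5, -0.0, -0.3]
opening: 0.882
grasp_force: 0.0
```

```bash
python3 -c "
from h import *
rel(585,168,105,-5.3)"
```

```text
shift [3.15 3.39 0.11] turn [-0.05 -0.05 -0.57] pos [455.2 359.6 110.5] yaw -8.7 t 20.65
```

drive_tool:
  plan:
    - {"x":3.15,"y":3.4,"z":0.1,"ax":0,"ay":0,"az":-0.57,"hand":75}
    - {"x":3.15,"y":3.4,"z":0.1,"ax":0,"ay":0,"az":-0.57,"hand":75}
    - {"x":3.15,"y":3.4,"z":0.1,"ax":0,"ay":0,"az":-0.57,"hand":75}
    - {"x":3.15,"y":3.4,"z":0.1,"ax":0,"ay":0,"az":-0.57,"hand":75}
    - {"x":3.15,"y":3.4,"z":0.1,"ax":0,"ay":0,"az":-0.57,"hand":75}
    - {"x":3.15,"y":3.4,"z":0.1,"ax":0,"ay":0,"az":-0.57,"hand":75}
    - {"x":3.15,"y":3.4,"z":0.1,"ax":0,"ay":0,"az":-0.57,"hand":75}
    - {"x":3.15,"y":3.4,"z":0.1,"ax":0,"ay":0,"az":-0.57,"hand":75}

```text
clock: 21.45
eef_pos: [581.9, 166.4, 100.7]
tcp_rot: [3.141, 0.001, -0.092]
contact_force: [-0.2, -0.5, 0.4]
opening: 0.879
grasp_force: 0.0
```

drive_tool:
  plan:
    - {"x":0,"y":0,"z":0,"ax":0,"ay":0,"az":0,"hand":75}
    - {"x":0,"y":0,"z":0,"ax":0,"ay":0,"az":0,"hand":75}

```text
clock: 21.65
eef_pos: [582.2, 166.8, 101.2]
tcp_rot: [-3.142, 0.0, -0.091]
contact_force: [-0.9, -0.6, -0.7]
opening: 0.882
grasp_force: 0.0
```

```bash
python3 -c "
from h import *
rel(585,168,8,-5.3)
im=imaging.grab_frame('side')
cv2.imwrite('pics/s6.png',cv2.resize(im[80:280,180:440],None,fx=3,fy=3)[:,:,::-1])"
```

```text
shift [ 0.05 -0.03  1.86] turn [-0.    0.    0.02] pos [582.2 166.8 101.2] yaw -5.2 t 21.65
```

View pics/s6.png

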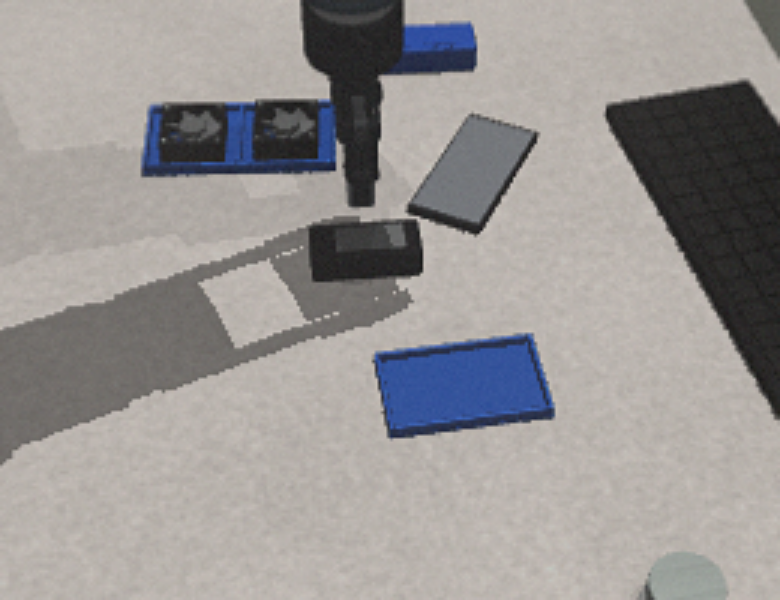

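Both fans lie flat in their bays, at crop pixels (193,132) and (287,130). The gripper is over the middle of the adapter at (365,250), clear of the phone.

drive_tool:
  plan:
    - {"x":0.05,"y":-0.02,"z":0.7,"ax":0,"ay":0,"az":0,"hand":75}
    - {"x":0.05,"y":-0.02,"z":1.3,"ax":0,"ay":0,"az":0,"hand":75}
    - {"x":0.05,"y":-0.02,"z":1.82,"ax":0,"ay":0,"az":0,"hand":75}
    - {"x":0.05,"y":-0.02,"z":1.82,"ax":0,"ay":0,"az":0,"hand":75}
    - {"x":0.05,"y":-0.02,"z":1.82,"ax":0,"ay":0,"az":0,"hand":32}
    - {"x":0.05,"y":-0.02,"z":1.82,"ax":0,"ay":0,"az":0,"hand":32}
    - {"x":0.05,"y":-0.02,"z":1.82,"ax":0,"ay":0,"az":0,"hand":32}
    - {"x":0.05,"y":-0.02,"z":1.82,"ax":0,"ay":0,"az":0,"hand":32}
  grip_force: 60

```text
clock: 22.5
eef_pos: [586.9, 167.3, 12.4]
tcp_rot: [-3.14, -0.003, -0.092]
contact_force: [-1.7, 2.0, 7.0]
opening: 0.498
grasp_force: 62.7
```

```bash
python3 -c "
from h import *
s=monitor.sense();print(s['grasp_force'],s['opening'],s['contact_force'])
rel(639,11,110,-0.3)"
```

```text
62.6500940322876 0.49793090852495214 [-1.70171128  2.00918677  7.01488026]
shift [ 1.33  3.01 -1.95] turn [-0.01 -0.03 -0.83] pos [586.9 167.3  12.4] yaw -5.3 t 22.5
```

drive_tool:
  plan:
    - {"x":0,"y":0,"z":-0.5,"ax":0,"ay":0,"az":0,"hand":32}
    - {"x":0,"y":0,"z":-1.2,"ax":0,"ay":0,"az":0,"hand":32}
    - {"x":0.35,"y":0.8,"z":-1.9,"ax":0,"ay":0,"az":-0.4,"hand":32}
    - {"x":0.7,"y":1.6,"z":-1.9,"ax":0,"ay":0,"az":-0.83,"hand":32}
    - {"x":1.1,"y":2.4,"z":-1.9,"ax":0,"ay":0,"az":-0.83,"hand":32}
    - {"x":1.33,"y":3.0,"z":-1.9,"ax":0,"ay":0,"az":-0.83,"hand":32}
    - {"x":1.33,"y":3.0,"z":-1.9,"ax":0,"ay":0,"az":-0.83,"hand":32}
    - {"x":1.33,"y":3.0,"z":-1.9,"ax":0,"ay":0,"az":-0.83,"hand":32}

```text
clock: 23.3
eef_pos: [637.6, 10.3, 105.7]
tcp_rot: [-3.141, -0.0, -0.007]
contact_force: [-1.2, -0.6, -2.8]
opening: 0.502
grasp_force: 62.2
```

drive_tool:
  plan:
    - {"x":0,"y":0,"z":0,"ax":0,"ay":0,"az":0,"hand":32}
    - {"x":0,"y":0,"z":0,"ax":0,"ay":0,"az":0,"hand":32}

```text
clock: 23.5
eef_pos: [637.3, 12.2, 105.3]
tcp_rot: [-3.141, 0.0, -0.004]
contact_force: [-0.1, -0.2, -2.8]
opening: 0.499
grasp_force: 62.2
```

```bash
python3 -c "
from h import *
s=monitor.sense();print(s['grasp_force'],s['opening'],s['contact_force'])
rel(639,11,23,-0.3)"
```

```text
62.23176598548889 0.49890359110496096 [-0.09366493 -0.18460136 -2.83591159]
shift [0.03 0.02 1.65] turn [-0.    0.    0.01] pos [637.3  12.2 105.3] yaw -0.2 t 23.5
```

drive_tool:
  plan:
    - {"x":0.04,"y":0.02,"z":0.5,"ax":0,"ay":0,"az":0,"hand":32}
    - {"x":0.04,"y":0.02,"z":1.1,"ax":0,"ay":0,"az":0,"hand":32}
    - {"x":0.04,"y":0.02,"z":1.5,"ax":0,"ay":0,"az":0,"hand":32}
    - {"x":0.04,"y":0.02,"z":1.65,"ax":0,"ay":0,"az":0,"hand":32}
    - {"x":0.04,"y":0.02,"z":1.65,"ax":0,"ay":0,"az":0,"hand":32}
    - {"x":0.04,"y":0.02,"z":1.65,"ax":0,"ay":0,"az":0,"hand":32}

```text
clock: 24.1
eef_pos: [640.3, 10.5, 23.7]
tcp_rot: [-3.142, -0.001, -0.005]
contact_force: [0.2, -0.2, -3.0]
opening: 0.497
grasp_force: 62.1
```

```bash
python3 -c "
from h import *
s=monitor.sense();print(s['grasp_force'],s['opening'],s['contact_force'])
rel(639,11,16,-0.3)"
```

```text
62.12761044502258 0.4970973647878018 [ 0.17444011 -0.15552754 -2.95220112]
shift [-0.03 -0.01  0.15] turn [-0.   -0.01  0.  ] pos [640.3  10.5  23.7] yaw -0.3 t 24.1
```

drive_tool:
  plan:
    - {"x":0,"y":0,"z":0.04,"ax":0,"ay":0,"az":0,"hand":32}
    - {"x":0,"y":0,"z":0.08,"ax":0,"ay":0,"az":0,"hand":32}
    - {"x":0,"y":0,"z":0.12,"ax":0,"ay":0,"az":0,"hand":32}
    - {"x":0,"y":0,"z":0.15,"ax":0,"ay":0,"az":0,"hand":32}
    - {"x":0,"y":0,"z":0.15,"ax":0,"ay":0,"az":0,"hand":32}
    - {"x":0,"y":0,"z":0.15,"ax":0,"ay":0,"az":0,"hand":32}

```text
clock: 24.7
eef_pos: [639.9, 10.0, 16.3]
tcp_rot: [-3.141, -0.0, -0.006]
contact_force: [-3.3, -0.2, 7.2]
opening: 0.499
grasp_force: 63.5
```

```bash
python3 -c "
from h import *
s=monitor.sense();print(s['grasp_force'],s['opening'],s['contact_force'])
rel(639,11,16,-0.3)"
```

```text
63.4687864780426 0.4991803532683801 [-3.34498109 -0.15163264  7.18803637]
shift [-0.02 -0.02  0.01] turn [-0. -0. -0.] pos [639.9  10.   16.3] yaw -0.3 t 24.7
```

The adapter is on the floor. I'll release it and back away.

drive_tool:
  plan:
    - {"x":0,"y":0,"z":-0.02,"ax":0,"ay":0,"az":0,"hand":58}
    - {"x":0,"y":0,"z":-0.02,"ax":0,"ay":0,"az":0,"hand":58}
    - {"x":0,"y":0,"z":-0.02,"ax":0,"ay":0,"az":0,"hand":58}
    - {"x":0,"y":0,"z":-0.5,"ax":0,"ay":0,"az":0,"hand":58}
    - {"x":0,"y":0,"z":-1.2,"ax":0,"ay":0,"az":0,"hand":70}
    - {"x":0,"y":0,"z":-2,"ax":0,"ay":0,"az":0,"hand":70}
    - {"x":0,"y":0,"z":-3,"ax":0,"ay":0,"az":0,"hand":70}
    - {"x":0,"y":0,"z":-3,"ax":0,"ay":0,"az":0,"hand":70}

```text
clock: 25.5
eef_pos: [643.9, 10.1, 172.4]
tcp_rot: [-3.141, -0.011, -0.005]
contact_force: [0.3, -0.4, -0.3]
opening: 0.819
grasp_force: 0.0
```

drive_tool:
  plan:
    - {"x":-4,"y":1.5,"z":0,"ax":0,"ay":0,"az":0,"hand":70}
    - {"x":-4,"y":1.5,"z":0,"ax":0,"ay":0,"az":0,"hand":70}
    - {"x":-4,"y":1.5,"z":0,"ax":0,"ay":0,"az":0,"hand":70}
    - {"x":-4,"y":1.5,"z":0,"ax":0,"ay":0,"az":0,"hand":70}
    - {"x":-4,"y":1.5,"z":0,"ax":0,"ay":0,"az":0,"hand":70}
    - {"x":-4,"y":1.5,"z":0,"ax":0,"ay":0,"az":0,"hand":70}
    - {"x":-4,"y":1.5,"z":0,"ax":0,"ay":0,"az":0,"hand":70}
    - {"x":-4,"y":1.5,"z":0,"ax":0,"ay":0,"az":0,"hand":70}

```text
clock: 26.3
eef_pos: [441.2, -63.7, 165.5]
tcp_rot: [3.142, -0.001, -0.005]
contact_force: [0.5, 0.6, 0.4]
opening: 0.816
grasp_force: 0.0
```

```bash
python3 -c "
from h import *
im=imaging.grab_frame('top');m=masks(im)
for n,k,sd,z in [('fanA','dark',(200,240),29),('fanB','dark',(208,208),29),('adapter','dark',(326,175),34)]: print(n,rect('top',m[k],sd,z))
a=cv2.resize(im[130:270,150:480],None,fx=2.3,fy=2.3); b=imaging.grab_frame('side')[100:400,180:440]
cv2.imwrite('pics/t7.png',a[:,:,::-1]); cv2.imwrite('pics/s7.png',cv2.resize(b,None,fx=2,fy=2)[:,:,::-1])"
```

```text
fanA [452.3 352.4  65.1  60.9  80.6]
fanB [538.3 341.1  64.7  58.3  81.2]
adapter [6.36e+02 8.50e+00 9.60e+01 4.11e+01 5.00e-01]
```

View pics/t7.png

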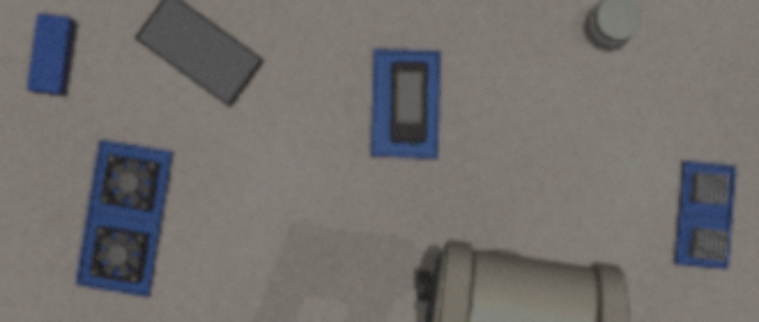

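View pics/s7.png

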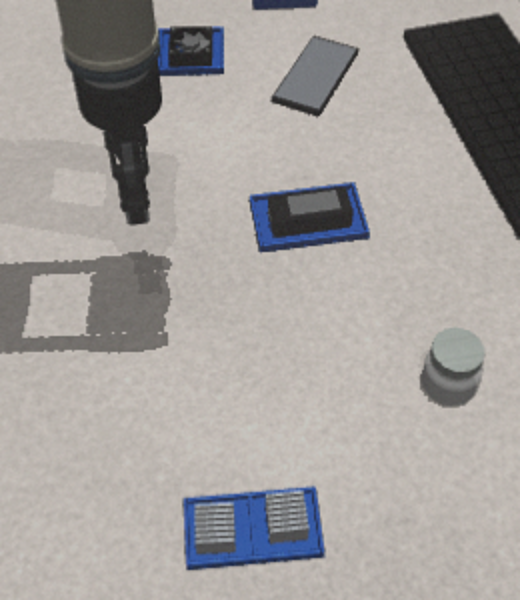

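The top view shows both fans in their bays, at crop pixels (128,182) and (118,254), and the adapter in its tray at (408,102). The heatsinks are at (711,187) and (710,244), one to a bay. The phone and jar have not moved, and the gripper is clear, so I'll hand in.

```bash
python3 -c "
from h import *
print(r.sign_off())"
```

```text
the job is handed in; nothing more can be done
None
```

All five parts are on their tray floors, one to a bay, and the phone and jar have not moved in the final pictures. The job was handed in at about 26 s on the robot's clock; no verdict came back.

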